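# Find the soft spring buffer and fit the firm pair to the stop bracket

## Robot

A 7-joint arm with a two-finger parallel gripper is mounted at the origin on a cart in front of the work surface, level with it; the furniture and walls round the work are solid. World frame = base frame: x ahead of the robot, y to its left, z up, the work surface at z = 0. Lengths are in m, angles in rad, forces in N, time in s.
With the tool pointing down it reaches from about 0.425 to 0.925 m from the base axis. Payload 6.8 kg.
Tool frame: the origin (TCP) lies between the finger pads; the fingertips stand finger_overhang ahead of it and the grasp point (between the pads) lies 6 mm ahead of it (finger_overhang is the distance from the TCP to the fingertips, in m); z points along the fingers, y is the line along which they close (so a half turn about z gives the same grasp; the last joint's range is limited). The gripper opens to 85 mm and grips with 20 to 120 N. Pads are 22 mm wide; open, the fingers measure 114 mm over their backs; the gripper's body (76 mm by 85 mm) begins 54 mm behind the grasp point. The pads swing forward as they close: fully open they stand 13 mm farther back than shut.
Start: joints at [-1.282, 0.477, 0.022, 1.555, -0.011, 1.109, -0.083], TCP at [0.261, 0.623, 0.256] pointing down, gripper open.
Joint ranges: [-2.96, 2.96], [-0.34, 2.1], [-1.41, 1.46], [0.24, 2.44], [-1.37, 4.51], [0.17, 1.92], [-2.96, 2.96]. Speed limits (rad/s): [2.39, 2.39, 3.14, 3.14, 3.14, 3.14, 3.14].

## Interface

Orientations are given as a unit quaternion [w, x, y, z].
In Python, from station import * gives the robot as it stands.
- The arm moves only by the tool drive_tool, never from a script. Its argument "increments" is a list of rows, each an object of numbers: "claw": the finger opening in m, from 0 to 0.0854; "dx", "dy", "dz": the shift along the tool's x, y, z in m; "wx", "wy", "wz": the turn, a rotation vector about the tool's x, y, z in degrees. A call has 1 to 20 rows; each row shifts and turns the commanded pose from where the row before left it, along the tool's axes as they then stand; what a row does not reach is not made up. A row lasts 1/8 s, in which the tool goes at most 62.5 mm and 10.7 degrees, less where a joint would pass 70% of its speed; a pose out of reach is approached as far as the arm can. A call with a gripper value outside its range is refused whole. The fingers move at their own pace and stop on an object; "newtons" is the grip in N (left out, the last holds). Time passes only in rows, so rows that do not move let the fingers close. It gives the time, the measured TCP pose, the force, the opening and the grip force at its end, in the units of the state.
- get_obs(): the state, without advancing time (a new reading comes with each control period).
- read_camera(name): name is "scene" or "top" or "wrist"; returns (picture, depth): 400x640x3 uint8, red, green, blue; 400x640 float32, m along the optical axis (not along the pixel's ray), 0 where there is no reading.
- calibration(name): a dict with "intrinsics" (3x3 intrinsics, pixels), "k1" (the pictures are not rectified: a ray, as slopes to the right and down, at radius r is drawn at 1 + k1 r^2 times it, then the intrinsics apply), "R" (3x3) and "t" (3): a world point X has camera coordinates R X + t; the wrist camera has in their place "mount" (4x4, takes a point from camera to tool coordinates, whose origin is the TCP and whose axes are the flange's). Camera axes: x right, y down, z forward; pixel columns grow to the right and rows downward; lengths in m; the calibration is good to about 2 mm. A picture is of the moment at which its call begins: read the wrist's pose just before it. calibration takes no time and is no camera call.
- hand_in(): hands the job in; it is judged then, once.
The state is a dict: "t": time; "q": joint angles; "joint_vel": joint speeds; "joint_torque": joint torques, N m; "eef_pos": TCP position; "tool_rot": TCP orientation; "contact_force": force on the tool from outside, world axes, zero at the start; "torque": the same for the moment, N m; "gripper_width": opening from 0.0 (shut) to 1.0 (fully open); "grasp_force": force on a finger pad.
Only numpy, scipy, OpenCV 4.12 (cv2) and the standard library are available. Lean on these libraries where they do the work, as an engineer would, in place of code of your own. Each camera call takes 0.05 s, during which the arm holds its last target. There are 200 camera calls.

## Task

One of the three spring buffers for the conveyor stop has gone soft: squeeze them lengthwise between the fingers to find the one whose plunger gives way and stays in, and put it in the scrap tray. Lay the two firm ones in the two saddles of the stop bracket, one in each, the saddle between its lock nuts and the black cap pointing toward the conveyor. Leave the oil bottle, the card pad and the tape roll where they are.

Things in the scene. Friction and masses are not known exactly. Their poses are not given: they have to be found in the camera images.
- buffer_1: one of three spring buffers that look alike: dark threaded cylinder, 30 mm diameter, with two hexagonal lock nuts and a plunger with a flat black cap, 65 mm long in all, about 0.33 kg. Lies on the nuts, axis 20 mm above the bench, cap toward the conveyor within 25 degrees. Origin on the axis midway between the nuts; x along the axis to the cap: cap face at +37 mm, flat rear end at -28 mm, nuts from 10 to 18 mm either side
- buffer_1_cap (a point): centre of the cap's outer face of buffer_1 with its plunger fully out (does not follow the plunger). The cap is 26 mm in diameter, 6 mm thick, on a 9 mm bright rod; the rear end is 30 mm in diameter; the nuts are 40 mm across flats, 46 mm across corners, with 20 mm of bare thread between them
- buffer_1_plunger (a joint): how far the plunger of buffer_1 is pressed in: 0 out, 0.012 m fully in. Squeezed lengthwise (cap face to rear end), the dead one gives way to 5 N through all 12 mm (then 53 mm long) and stays in; a firm one shortens less than 1 mm at 20 to 40 N, 5 mm at 120 N, and springs back. Any of the three places may hold the dead one
- buffer_2: one of three spring buffers that look alike: dark threaded cylinder, 30 mm diameter, with two hexagonal lock nuts and a plunger with a flat black cap, 65 mm long in all, about 0.33 kg. Lies on the nuts, axis 20 mm above the bench, cap toward the conveyor within 25 degrees. Origin on the axis midway between the nuts; x along the axis to the cap: cap face at +37 mm, flat rear end at -28 mm, nuts from 10 to 18 mm either side
- buffer_2_cap (a point): centre of the cap's outer face of buffer_2 with its plunger fully out (does not follow the plunger). The cap is 26 mm in diameter, 6 mm thick, on a 9 mm bright rod; the rear end is 30 mm in diameter; the nuts are 40 mm across flats, 46 mm across corners, with 20 mm of bare thread between them
- buffer_2_plunger (a joint): how far the plunger of buffer_2 is pressed in: 0 out, 0.012 m fully in. Squeezed lengthwise (cap face to rear end), the dead one gives way to 5 N through all 12 mm (then 53 mm long) and stays in; a firm one shortens less than 1 mm at 20 to 40 N, 5 mm at 120 N, and springs back. Any of the three places may hold the dead one
- buffer_3: one of three spring buffers that look alike: dark threaded cylinder, 30 mm diameter, with two hexagonal lock nuts and a plunger with a flat black cap, 65 mm long in all, about 0.33 kg. Lies on the nuts, axis 20 mm above the bench, cap toward the conveyor within 25 degrees. Origin on the axis midway between the nuts; x along the axis to the cap: cap face at +37 mm, flat rear end at -28 mm, nuts from 10 to 18 mm either side
- buffer_3_cap (a point): centre of the cap's outer face of buffer_3 with its plunger fully out (does not follow the plunger). The cap is 26 mm in diameter, 6 mm thick, on a 9 mm bright rod; the rear end is 30 mm in diameter; the nuts are 40 mm across flats, 46 mm across corners, with 20 mm of bare thread between them
- buffer_3_plunger (a joint): how far the plunger of buffer_3 is pressed in: 0 out, 0.012 m fully in. Squeezed lengthwise (cap face to rear end), the dead one gives way to 5 N through all 12 mm (then 53 mm long) and stays in; a firm one shortens less than 1 mm at 20 to 40 N, 5 mm at 120 N, and springs back. Any of the three places may hold the dead one
- stop_bracket: fixed aluminium stop bracket on the robot's left: plate 74 x 150 x 10 mm with two saddle blocks side by side and an upright flange, 52 mm high, along its left (+y) end. Origin at the centre of the plate's underside, x toward the conveyor behind the bench, y along the row of saddles. Each saddle: block 14 mm long in x, 51 mm wide in y, shoulders 28 mm above the bench
- saddle_left (a point): where the origin of a buffer comes to lie in the left saddle (beside the flange): 35.4 mm above the bench, at bracket y = +33 mm. The round groove, open at the top, runs along the bracket's x and takes the bare thread, with a nut on either side of the block (3 mm play each way); the buffer's ends overhang freely, their axis 25 mm above the plate
- saddle_right (a point): the same for the right saddle, at bracket y = -33 mm
- scrap_tray: fixed shallow steel scrap tray on the robot's right, behind the buffers: 110 x 150 mm outside, 28 mm high, walls 3 mm, floor 3 mm thick. Origin at the centre of its underside, z up, its long side along y
- drawer_stack: fixed obstacle in the middle between buffers and bracket: stack of clear drawers 189 mm wide in y, its front 110 mm nearer the robot than its origin, its top 227 mm above the bench; open parts bins 170 mm high stand to its left, fronts 50 mm nearer the robot. In front of them are only boxes under 75 mm high: carry over those, at least 0.15 m up, or above everything at 0.3 m
- oil_bottle: bystander: small oil bottle, 35 mm in diameter, 107 mm high, upright; origin at the centre of its underside
- card_pad: bystander: pad of cards lying flat, 52 x 75 x 11 mm; origin at the centre of its underside
- tape_roll: bystander: roll of tape lying flat, 69 mm in diameter, 18 mm high; origin at the centre of its underside
There are look-alikes about, which are no part of the job. What is shaped like the buffer_3 but brown or turquoise is not meant. What is shaped like the buffer_2 but red is not meant.

How it is judged:
By the outcome, as a careful person would: the job done as asked, in the order asked, and still so for the second after the job is handed in, with the robot touching nothing.
It also fails if it takes over 72 s, if anything falls off the work surface, if the arm or the gripper's body presses on something with over 40 N, if the wrist force passes 120 N, or if a joint passes its speed limit or range.

## Working session

There is one attempt and no reset: what is moved stays moved. The work goes in short steps, Python scripts to look and compute and a tool call to move; the robot and the scene stay as the last step left them, time stands still between calls to the robot, and variables do not carry over. Pictures are saved under pics/ and viewed, at most 10 in all, crops included, and the job is handed in when it is done.

Besides the shell and the picture viewer there is one more tool, called after "Emit:" as name(argument=value, ...), one argument or row to a line, values as JSON. drive_tool: Moves the arm, as the interface text tells. Its arguments: {"type":"object","properties":{"increments":{"type":"array","items":{"type":"object","properties":{"claw":{"type":"number"},"dx":{"type":"number"},"dy":{"type":"number"},"dz":{"type":"number"},"wx":{"type":"number"},"wy":{"type":"number"},"wz":{"type":"number"}}}},"newtons":{"type":"number"}},"required":["increments"]}

```bash
ls; mkdir -p pics
python3 - <<'E'
from station import *
import cv2,numpy as np
o=get_obs();print({k:np.round(v,4).tolist() if not isinstance(v,(float,str)) else v for k,v in o.items()})
for n in("scene","top"):
    p,d=read_camera(n);cv2.imwrite(f"pics/{n}0.png",p[:,:,::-1]);np.savez(f"pics/{n}0.npz",p=p,d=d)
for n in("scene","top","wrist"):print(n,calibration(n))
E
```

```text
pics
{'t': 0.0, 'q': [-1.2821, 0.4778, 0.0224, 1.5564, -0.0115, 1.1093, -0.0831], 'joint_vel': [0.0001, 0.0009, -0.0002, -0.0004, 0.0004, 0.0009, 0.0013], 'joint_torque': [-0.0006, -59.6458, 1.6078, -28.1202, 0.0124, 0.0092, -0.0], 'eef_pos': [0.2607, 0.6221, 0.2553], 'tool_rot': [-0.0001, 0.1971, 0.9804, -0.0009], 'contact_force': [-0.2381, 0.4421, 0.0383], 'torque': [-0.0021, 0.0099, 0.0921], 'grasp_force': 0.0, 'gripper_width': 1.002435669406342}
scene {'intrinsics': array([[506.73604979,   0.        , 314.3126233 ],
       [  0.        , 506.73604979, 208.19362106],
       [  0.        ,   0.        ,   1.        ]]), 'k1': 0.009920753597373884, 'R': array([[ 0.99804468,  0.06179086, -0.00941798],
       [ 0.04271573, -0.78427994, -0.61893485],
       [-0.04563085,  0.61732234, -0.78538587]]), 't': array([-0.49787116, -0.09344115,  2.34526725])}
top {'intrinsics': array([[495.02000894,   0.        , 317.71505629],
       [  0.        , 495.02000894, 197.86239578],
       [  0.        ,   0.        ,   1.        ]]), 'k1': 0.018723348846482503, 'R': array([[ 0.0215422 , -0.99976134, -0.0036319 ],
       [-0.98777625, -0.02072271, -0.15449481],
       [ 0.15438267,  0.00691567, -0.98798693]]), 't': array([-0.16919197,  0.51409667,  1.81492905])}
wrist {'intrinsics': array([[349.4339324 ,   0.        , 318.13747546],
       [  0.        , 349.4339324 , 196.51070847],
       [  0.        ,   0.        ,   1.        ]]), 'k1': -0.0597939375635255, 'mount': array([[-8.05731680e-04, -9.60826913e-01, -2.77147964e-01,
         7.01661032e-02],
       [ 9.99999647e-01, -7.07880291e-04, -4.53118829e-04,
         6.43084609e-04],
       [ 2.39181184e-04, -2.77148232e-01,  9.60827144e-01,
        -1.17523709e-01],
       [ 0.00000000e+00,  0.00000000e+00,  0.00000000e+00,
         1.00000000e+00]])}
```

View pics/scene0.png

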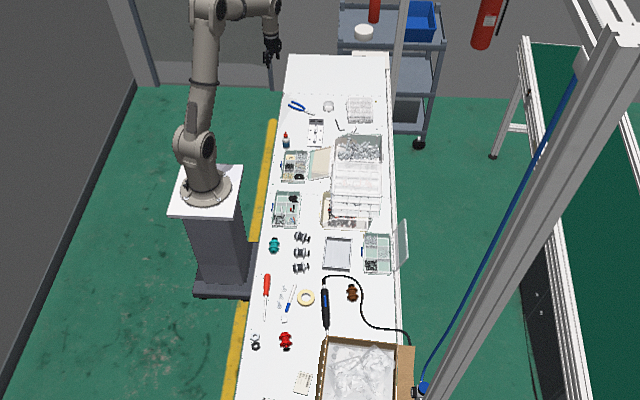

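View pics/top0.png

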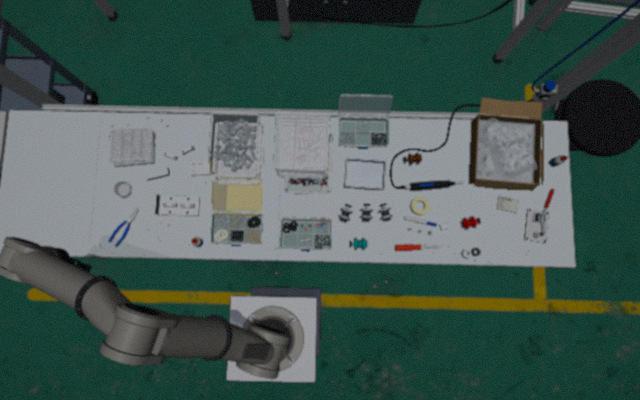

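```bash
cat > h.py <<'E'
from station import *
import cv2,numpy as np
from scipy.spatial.transform import Rotation as Ro
def Rt(o): w,x,y,z=o["tool_rot"];return Ro.from_quat([x,y,z,w]).as_matrix()
def pose(n,o=None):
    c=calibration(n)
    if n!="wrist": return c,c["R"].T,-c["R"].T@c["t"]
    T=Rt(o);m=c["mount"];return c,T@m[:3,:3],T@m[:3,3]+np.array(o["eef_pos"])
def ray(n,uv,z,o=None):
    "pixels -> world points on plane z"
    c,R,C=pose(n,o);uv=np.atleast_2d(uv).astype(float)
    K=c["intrinsics"];s=np.c_[(uv[:,0]-K[0,2])/K[0,0],(uv[:,1]-K[1,2])/K[1,1]]
    r=s.copy()
    for _ in range(5): r=s/(1+c["k1"]*(r**2).sum(1,keepdims=True))
    d=np.c_[r,np.ones(len(r))]@R.T
    return C+d*((z-C[2])/d[:,2])[:,None]
def proj(n,X,o=None):
    c,R,C=pose(n,o);p=(np.atleast_2d(X)-C)@R;r=p[:,:2]/p[:,2:]
    r=r*(1+c["k1"]*(r**2).sum(1,keepdims=True));K=c["intrinsics"]
    return r*[K[0,0],K[1,1]]+[K[0,2],K[1,2]]
def ortho(n,img,xr,yr,z,o=None,s=1000):
    "resampled plane view at height z: row = x decreasing, col = y decreasing, s px/m"
    xs=np.arange(xr[1],xr[0],-1/s);ys=np.arange(yr[1],yr[0],-1/s)
    X,Y=np.meshgrid(xs,ys,indexing="ij");p=proj(n,np.c_[X.ravel(),Y.ravel(),0*X.ravel()+z],o).astype(np.float32)
    return cv2.remap(img,p[:,0].reshape(X.shape),p[:,1].reshape(X.shape),cv2.INTER_LINEAR)
E
python3 - <<'E'
from h import *
import station;print([k for k in dir(station) if not k.startswith('_')])
f=np.load("pics/top0.npz");p=f["p"]
for nm,uv,z in [("buffers",[[345,213],[366,212],[385,213]],.02),("bracket",[[158,205],[178,205],[198,206]],.03),("tray",[[345,160],[384,160],[384,188],[345,188]],.028),("bottle",[[197,241]],.05),("tape",[[418,206]],.01)]:
    print(nm,ray("top",uv,z).round(3).tolist())
E
```

```text
['PlanningError', 'calibration', 'finger_overhang', 'get_obs', 'hand_in', 'read_camera']
buffers [[0.465, -0.262, 0.02], [0.471, -0.341, 0.02], [0.468, -0.413, 0.02]]
bracket [[0.479, 0.441, 0.03], [0.481, 0.366, 0.03], [0.479, 0.291, 0.03]]
tray [[0.668, -0.259, 0.028], [0.671, -0.408, 0.028], [0.562, -0.408, 0.028], [0.559, -0.26, 0.028]]
bottle [[0.346, 0.282, 0.05]]
tape [[0.499, -0.539, 0.01]]
```

Emit:
drive_tool(
  increments=[
    {"wz": 9.6},
    {"wz": 9.6,"dz": 0.01},
    {"wz": 9.6},
    {"wz": 9.6},
    {"wz": 9.6},
    {"wz": 9.6},
    {"wz": 9.6},
    {"dx": -0.0366,"dy": 0.0314},
    {"dx": -0.0366,"dy": 0.0314},
    {"dx": -0.0366,"dy": 0.0314},
    {"dx": -0.0366,"dy": 0.0314},
    {"dx": -0.0366,"dy": 0.0314},
    {"dx": -0.0366,"dy": 0.0314},
    {"dx": -0.0366,"dy": 0.0314},
    {},
    {},
  ],
)

```text
schema error: expected keys claw, dx, dy, dz, wx, wy, wz
```

Run:
```python
from h import *
import pickle
o=get_obs();p,d=read_camera("wrist")
pickle.dump((o,p,d),open("pics/w1.pkl","wb"));cv2.imwrite("pics/w1.png",p[:,:,::-1])
print(o["t"],o["eef_pos"],o["q"],Rt(o).round(4),finger_overhang)
im=ortho("wrist",p,(.40,.56),(.24,.50),.028,o,s=3000)
cv2.imwrite("pics/w1o.png",im[:,:,::-1])
```

```text
0.1 [0.26072629 0.62212839 0.25543786] [-1.28207506  0.47774004  0.02236703  1.55628236 -0.01149231  1.10926268
 -0.08309319] [[-9.223e-01  3.865e-01 -5.000e-04]
 [ 3.865e-01  9.223e-01 -1.500e-03]
 [-1.000e-04 -1.600e-03 -1.000e+00]] 0.025
```

View pics/w1o.png

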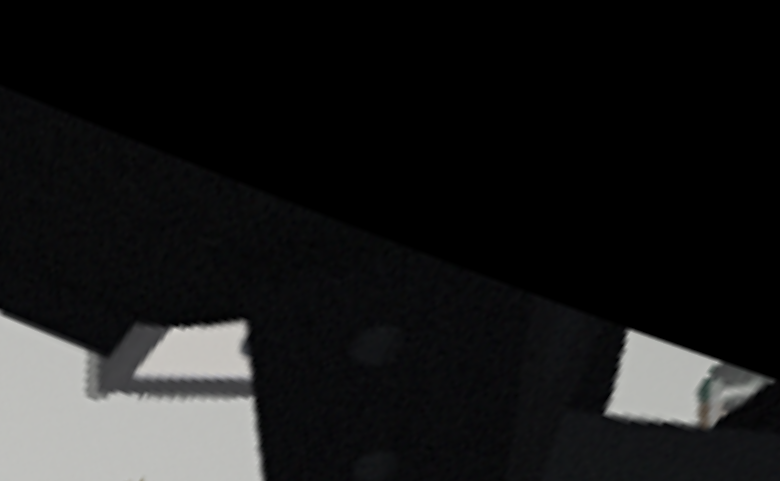

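Emit:
drive_tool(
  increments=[
    {"claw": 0.085,"dx": 0,"dy": 0,"dz": 0,"wx": 0,"wy": 0,"wz": 9.6},
    {"claw": 0.085,"dx": 0,"dy": 0,"dz": 0,"wx": 0,"wy": 0,"wz": 9.6},
    {"claw": 0.085,"dx": 0,"dy": 0,"dz": 0,"wx": 0,"wy": 0,"wz": 9.6},
    {"claw": 0.085,"dx": 0,"dy": 0,"dz": 0,"wx": 0,"wy": 0,"wz": 9.6},
    {"claw": 0.085,"dx": 0,"dy": 0,"dz": 0,"wx": 0,"wy": 0,"wz": 9.6},
    {"claw": 0.085,"dx": 0,"dy": 0,"dz": 0,"wx": 0,"wy": 0,"wz": 9.6},
    {"claw": 0.085,"dx": 0,"dy": 0,"dz": 0,"wx": 0,"wy": 0,"wz": 9.6},
    {"claw": 0.085,"dx": -0.0428,"dy": 0.0275,"dz": -0.0025,"wx": 0,"wy": 0,"wz": 0},
    {"claw": 0.085,"dx": -0.0428,"dy": 0.0275,"dz": -0.0025,"wx": 0,"wy": 0,"wz": 0},
    {"claw": 0.085,"dx": -0.0428,"dy": 0.0275,"dz": -0.0025,"wx": 0,"wy": 0,"wz": 0},
    {"claw": 0.085,"dx": -0.0428,"dy": 0.0275,"dz": -0.0025,"wx": 0,"wy": 0,"wz": 0},
    {"claw": 0.085,"dx": -0.0428,"dy": 0.0275,"dz": -0.0025,"wx": 0,"wy": 0,"wz": 0},
    {"claw": 0.085,"dx": -0.0428,"dy": 0.0275,"dz": -0.0025,"wx": 0,"wy": 0,"wz": 0},
    {"claw": 0.085,"dx": -0.0428,"dy": 0.0275,"dz": -0.0025,"wx": 0,"wy": 0,"wz": 0},
    {"claw": 0.085,"dx": -0.0428,"dy": 0.0275,"dz": -0.0025,"wx": 0,"wy": 0,"wz": 0},
    {"claw": 0.085,"dx": 0,"dy": 0,"dz": 0,"wx": 0,"wy": 0,"wz": 0},
    {"claw": 0.085,"dx": 0,"dy": 0,"dz": 0,"wx": 0,"wy": 0,"wz": 0},
  ],
)

```text
t: 2.28
eef_pos: [0.4809, 0.2808, 0.2761]
tool_rot: [-0.0, 0.707, 0.708, -0.0]
contact_force: [-0.1, -0.3, -0.2]
gripper_width: 0.997
grasp_force: 0.0
```

```bash
cat > look.py <<'E'
from h import *
import pickle,sys
n,x0,x1,y0,y1,z,s=sys.argv[1],*map(float,sys.argv[2:])
o=get_obs();p,d=read_camera("wrist")
pickle.dump((o,p,d),open(f"pics/{n}.pkl","wb"))
print(o["t"],o["eef_pos"],o["q"].round(3),Rt(o).round(4))
im=ortho("wrist",p,(x0,x1),(y0,y1),z,o,s=s)
cv2.imwrite(f"pics/{n}.png",im[:,:,::-1])
E
python3 look.py w1 .40 .56 .27 .47 .028 3000
```

```text
2.275 [0.48085247 0.28079387 0.27606862] [-0.984  0.274  0.42   1.841 -0.128  1.053 -0.513] [[-1.1e-03  1.0e+00 -7.0e-04]
 [ 1.0e+00  1.1e-03  2.0e-04]
 [ 2.0e-04 -7.0e-04 -1.0e+00]]
```

View pics/w1.png

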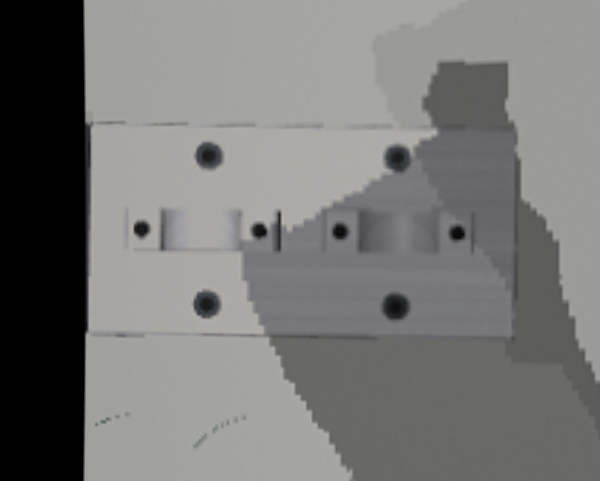

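Emit:
drive_tool(
  increments=[
    {"claw": 0.085,"dx": -0.03,"dy": 0,"dz": -0.02,"wx": 0,"wy": 0,"wz": 0},
    {"claw": 0.085,"dx": -0.056,"dy": 0,"dz": -0.02,"wx": 0,"wy": 0,"wz": 0},
    {"claw": 0.085,"dx": -0.06,"dy": 0,"dz": -0.014,"wx": 0,"wy": 0,"wz": 0},
    {"claw": 0.085,"dx": -0.06,"dy": 0,"dz": 0,"wx": 0,"wy": 0,"wz": 0},
    {"claw": 0.085,"dx": -0.06,"dy": 0,"dz": 0,"wx": 0,"wy": 0,"wz": 0},
    {"claw": 0.085,"dx": -0.06,"dy": 0,"dz": 0,"wx": 0,"wy": 0,"wz": 0},
    {"claw": 0.085,"dx": -0.06,"dy": 0,"dz": 0,"wx": 0,"wy": 0,"wz": 0},
    {"claw": 0.085,"dx": -0.06,"dy": 0,"dz": 0,"wx": 0,"wy": 0,"wz": 0},
    {"claw": 0.085,"dx": -0.06,"dy": 0,"dz": 0,"wx": 0,"wy": 0,"wz": 0},
    {"claw": 0.085,"dx": -0.06,"dy": 0,"dz": 0,"wx": 0,"wy": 0,"wz": 0},
    {"claw": 0.085,"dx": -0.06,"dy": 0,"dz": 0,"wx": 0,"wy": 0,"wz": 0},
    {"claw": 0.085,"dx": -0.06,"dy": 0,"dz": 0,"wx": 0,"wy": 0,"wz": 0},
    {"claw": 0.085,"dx": -0.03,"dy": 0,"dz": 0,"wx": 0,"wy": 0,"wz": 0},
    {"claw": 0.085,"dx": 0,"dy": 0,"dz": 0,"wx": 0,"wy": 0,"wz": 0},
    {"claw": 0.085,"dx": 0,"dy": 0,"dz": 0,"wx": 0,"wy": 0,"wz": 0},
  ],
)

```text
t: 4.2
eef_pos: [0.4833, -0.4337, 0.3297]
tool_rot: [-0.001, 0.706, 0.708, 0.0]
contact_force: [0.7, 0.2, 0.0]
gripper_width: 0.996
grasp_force: 0.0
```

```bash
python3 look.py w2 .40 .70 -.47 -.23 .02 2000
python3 - <<'E'
from h import *
import pickle
o,p,d=pickle.load(open("pics/w1.pkl","rb"))
im=cv2.cvtColor(ortho("wrist",p,(.40,.56),(.27,.47),.028,o,s=3000),cv2.COLOR_RGB2GRAY)
for c,r in[(141,229),(259,231),(340,231),(457,233)]:
    w=im[r-12:r+13,c-12:c+13].astype(float);m=(w<80);yy,xx=np.nonzero(m)
    print(.56-(r-12+yy.mean())/3000,.47-(c-12+xx.mean())/3000)
E
```

```text
4.2 [ 0.48328531 -0.43365125  0.32971238] [ 0.081  0.471  0.806  1.571 -0.353  1.253  0.949] [[-3.8e-03  1.0e+00 -3.0e-04]
 [ 1.0e+00  3.8e-03  1.5e-03]
 [ 1.5e-03 -3.0e-04 -1.0e+00]]
0.4837535353535354 0.42297373737373734
0.4831145194274029 0.38358282208588956
0.4829083333333334 0.35673
0.48237833333333335 0.31774166666666664
```

View pics/w2.png

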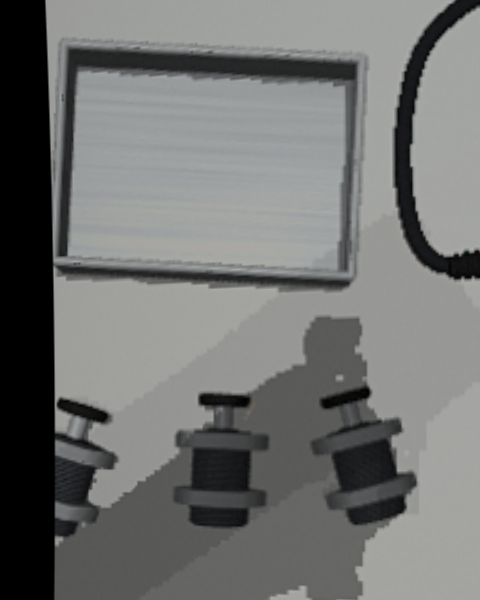

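```bash
cat > buf.py <<'E'
from h import *
import pickle,sys
def find(n,xr=(.42,.53),yr=(-.47,-.23)):
    o,p,d=pickle.load(open(f"pics/{n}.pkl","rb"))
    g=cv2.cvtColor(ortho("wrist",p,xr,yr,.02,o,s=2000),cv2.COLOR_RGB2GRAY)
    m=cv2.morphologyEx((g<62).astype(np.uint8),cv2.MORPH_OPEN,np.ones((7,7)))
    N,l,st,c=cv2.connectedComponentsWithStats(m)
    for i in range(1,N):
        if st[i,4]<300 or st[i,0]==0 or st[i,0]+st[i,2]>=m.shape[1]: continue
        (u,v),(w,h),a=cv2.minAreaRect(np.argwhere(l==i)[:,::-1].astype(np.float32))
        print("centre x %.4f y %.4f size %.1f %.1f mm ang %.1f"%(xr[1]-v/2000,yr[1]-u/2000,w/2,h/2,a))
    return m
if __name__=="__main__":
    m=find(sys.argv[1])
E
python3 buf.py w2
```

```text
centre x 0.5008 y -0.4024 size 7.2 25.1 mm ang 74.5
centre x 0.4996 y -0.3422 size 24.7 6.2 mm ang 2.6
centre x 0.4945 y -0.2711 size 25.5 7.0 mm ang 18.4
centre x 0.4673 y -0.4120 size 22.5 30.0 mm ang 75.3
centre x 0.4621 y -0.3443 size 37.7 28.1 mm ang 3.0
centre x 0.4448 y -0.4183 size 10.2 29.8 mm ang 74.4
centre x 0.4417 y -0.3394 size 29.3 10.7 mm ang 2.4
```

Emit:
drive_tool(
  increments=[
    {"claw": 0.085,"dx": 0.0231,"dy": -0.0115,"dz": 0.03,"wx": 0,"wy": 0,"wz": 0},
    {"claw": 0.085,"dx": 0,"dy": 0,"dz": 0.05,"wx": 0,"wy": 0,"wz": -7.5},
    {"claw": 0.085,"dx": 0,"dy": 0,"dz": 0.05,"wx": 0,"wy": 0,"wz": -7.6},
    {"claw": 0.085,"dx": 0,"dy": 0,"dz": 0.055,"wx": 0,"wy": 0,"wz": 0},
    {"claw": 0.085,"dx": 0,"dy": 0,"dz": 0.045,"wx": 0,"wy": 0,"wz": 0},
    {"claw": 0.085,"dx": 0,"dy": 0,"dz": 0.03,"wx": 0,"wy": 0,"wz": 0},
    {"claw": 0.085,"dx": 0,"dy": 0,"dz": 0.02,"wx": 0,"wy": 0,"wz": 0},
    {"claw": 0.085,"dx": 0,"dy": 0,"dz": 0.012,"wx": 0,"wy": 0,"wz": 0},
    {"claw": 0.085,"dx": 0,"dy": 0,"dz": 0.0,"wx": 0,"wy": 0,"wz": 0},
    {"claw": 0.085,"dx": 0,"dy": 0,"dz": 0,"wx": 0,"wy": 0,"wz": 0},
  ],
  newtons=20,
)

```text
t: 5.5
eef_pos: [0.4711, -0.413, 0.0394]
tool_rot: [0.001, 0.608, 0.794, 0.0]
contact_force: [0.1, -1.0, 0.4]
gripper_width: 0.993
grasp_force: 0.0
```

Emit:
drive_tool(
  increments=[
    {"claw": 0.085,"dx": 0.0021,"dy": 0.0013,"dz": 0.004,"wx": 0,"wy": 0,"wz": 0},
    {"claw": 0.085,"dx": 0,"dy": 0,"dz": 0.0045,"wx": 0,"wy": 0,"wz": 0},
    {"claw": 0.04,"dx": 0,"dy": 0,"dz": 0.0,"wx": 0,"wy": 0,"wz": 0},
    {"claw": 0.04,"dx": 0,"dy": 0,"dz": 0,"wx": 0,"wy": 0,"wz": 0},
    {"claw": 0.04,"dx": 0,"dy": 0,"dz": 0.0,"wx": 0,"wy": 0,"wz": 0},
    {"claw": 0.04,"dx": 0,"dy": 0,"dz": 0,"wx": 0,"wy": 0,"wz": 0},
    {"claw": 0.04,"dx": 0,"dy": 0,"dz": 0,"wx": 0,"wy": 0,"wz": 0},
    {"claw": 0.04,"dx": 0,"dy": 0,"dz": 0,"wx": 0,"wy": 0,"wz": 0},
  ],
  newtons=20,
)

```text
t: 6.5
eef_pos: [0.4712, -0.4101, 0.0298]
tool_rot: [-0.0, 0.608, 0.794, 0.0]
contact_force: [-0.0, 0.9, 0.6]
gripper_width: 0.757
grasp_force: 23.4
```

Emit:
drive_tool(
  increments=[
    {"claw": 0.085,"dx": 0,"dy": 0,"dz": 0,"wx": 0,"wy": 0,"wz": 0},
    {"claw": 0.085,"dx": 0,"dy": 0,"dz": 0,"wx": 0,"wy": 0,"wz": 0},
    {"claw": 0.085,"dx": 0,"dy": 0,"dz": 0,"wx": 0,"wy": 0,"wz": 0},
    {"claw": 0.085,"dx": 0,"dy": 0,"dz": -0.04,"wx": 0,"wy": 0,"wz": 0},
    {"claw": 0.085,"dx": 0,"dy": 0,"dz": -0.04,"wx": 0,"wy": 0,"wz": 0},
    {"claw": 0.085,"dx": 0.0337,"dy": 0.0083,"dz": 0,"wx": 0,"wy": 0,"wz": 0},
    {"claw": 0.085,"dx": 0.0337,"dy": 0.0083,"dz": 0,"wx": 0,"wy": 0,"wz": 0},
    {"claw": 0.085,"dx": 0,"dy": 0,"dz": 0,"wx": 0,"wy": 0,"wz": 9},
    {"claw": 0.085,"dx": 0,"dy": 0,"dz": 0,"wx": 0,"wy": 0,"wz": 8.9},
    {"claw": 0.085,"dx": 0,"dy": 0,"dz": 0,"wx": 0,"wy": 0,"wz": 0},
    {"claw": 0.085,"dx": 0,"dy": 0,"dz": 0,"wx": 0,"wy": 0,"wz": 0},
  ],
  newtons=20,
)

```text
t: 7.88
eef_pos: [0.4696, -0.3408, 0.1098]
tool_rot: [0.0, 0.723, 0.691, -0.0]
contact_force: [0.6, -0.9, 0.9]
gripper_width: 1.0
grasp_force: 0.0
```

```bash
python3 look.py w3 .40 .55 -.40 -.20 .02 2000; python3 -c "
from buf import *
find('w3',(.40,.55),(-.44,-.20))"
```

```text
7.875 [ 0.46958719 -0.34081183  0.1097823 ] [ 0.005  0.606  0.7    1.941 -0.542  0.791  0.966] [[ 4.48e-02  9.99e-01 -1.00e-04]
 [ 9.99e-01 -4.48e-02 -1.00e-04]
 [-1.00e-04 -1.00e-04 -1.00e+00]]
centre x 0.5430 y -0.4010 size 59.0 14.0 mm ang 0.0
centre x 0.5000 y -0.4034 size 6.5 30.1 mm ang 76.2
centre x 0.5000 y -0.3422 size 8.0 26.5 mm ang 90.0
centre x 0.4949 y -0.2711 size 25.5 7.7 mm ang 18.4
centre x 0.4850 y -0.4083 size 4.5 19.3 mm ang 79.2
centre x 0.4642 y -0.4137 size 22.7 45.1 mm ang 80.0
centre x 0.4654 y -0.3403 size 30.4 23.0 mm ang 2.4
centre x 0.4575 y -0.2634 size 38.6 28.8 mm ang 20.4
centre x 0.4411 y -0.3392 size 30.9 10.4 mm ang 4.1
centre x 0.4379 y -0.2528 size 29.5 10.2 mm ang 15.9
centre x 0.4408 y -0.4183 size 7.5 32.5 mm ang 90.0
```

Emit:
drive_tool(
  increments=[
    {"claw": 0.085,"dx": 0,"dy": 0,"dz": 0.035,"wx": 0,"wy": 0,"wz": 0},
    {"claw": 0.085,"dx": 0,"dy": 0,"dz": 0.03,"wx": 0,"wy": 0,"wz": 0},
    {"claw": 0.085,"dx": 0,"dy": 0,"dz": 0.0145,"wx": 0,"wy": 0,"wz": 0},
    {"claw": 0.085,"dx": 0,"dy": 0,"dz": 0,"wx": 0,"wy": 0,"wz": 0},
    {"claw": 0.04,"dx": 0,"dy": 0,"dz": 0,"wx": 0,"wy": 0,"wz": 0},
    {"claw": 0.04,"dx": 0,"dy": 0,"dz": 0,"wx": 0,"wy": 0,"wz": 0},
    {"claw": 0.04,"dx": 0,"dy": 0,"dz": 0,"wx": 0,"wy": 0,"wz": 0},
    {"claw": 0.04,"dx": 0,"dy": 0,"dz": 0,"wx": 0,"wy": 0,"wz": 0},
    {"claw": 0.04,"dx": 0,"dy": 0,"dz": 0,"wx": 0,"wy": 0,"wz": 0},
    {"claw": 0.04,"dx": 0,"dy": 0,"dz": 0,"wx": 0,"wy": 0,"wz": 0},
  ],
  newtons=20,
)

```text
t: 9.18
eef_pos: [0.4702, -0.3414, 0.0315]
tool_rot: [0.001, 0.724, 0.69, 0.0]
contact_force: [-1.0, -0.1, 6.6]
gripper_width: 0.756
grasp_force: 23.3
```

Emit:
drive_tool(
  increments=[
    {"claw": 0.085,"dx": 0,"dy": 0,"dz": 0,"wx": 0,"wy": 0,"wz": 0},
    {"claw": 0.085,"dx": 0,"dy": 0,"dz": 0,"wx": 0,"wy": 0,"wz": 0},
    {"claw": 0.085,"dx": 0,"dy": 0,"dz": 0,"wx": 0,"wy": 0,"wz": 0},
    {"claw": 0.085,"dx": 0,"dy": 0,"dz": -0.04,"wx": 0,"wy": 0,"wz": 0},
    {"claw": 0.085,"dx": 0,"dy": 0,"dz": -0.04,"wx": 0,"wy": 0,"wz": 0},
    {"claw": 0.085,"dx": 0.0398,"dy": -0.0043,"dz": 0,"wx": 0,"wy": 0,"wz": 0},
    {"claw": 0.085,"dx": 0.0398,"dy": -0.0043,"dz": 0,"wx": 0,"wy": 0,"wz": 0},
    {"claw": 0.085,"dx": 0,"dy": 0,"dz": 0,"wx": 0,"wy": 0,"wz": 7.5},
    {"claw": 0.085,"dx": 0,"dy": 0,"dz": 0,"wx": 0,"wy": 0,"wz": 7.5},
    {"claw": 0.085,"dx": 0,"dy": 0,"dz": 0.035,"wx": 0,"wy": 0,"wz": 0},
    {"claw": 0.085,"dx": 0,"dy": 0,"dz": 0.03,"wx": 0,"wy": 0,"wz": 0},
    {"claw": 0.085,"dx": 0,"dy": 0,"dz": 0.0145,"wx": 0,"wy": 0,"wz": 0},
    {"claw": 0.085,"dx": 0,"dy": 0,"dz": 0,"wx": 0,"wy": 0,"wz": 0},
    {"claw": 0.04,"dx": 0,"dy": 0,"dz": 0,"wx": 0,"wy": 0,"wz": 0},
    {"claw": 0.04,"dx": 0,"dy": 0,"dz": 0,"wx": 0,"wy": 0,"wz": 0},
    {"claw": 0.04,"dx": 0,"dy": 0,"dz": 0,"wx": 0,"wy": 0,"wz": 0},
    {"claw": 0.04,"dx": 0,"dy": 0,"dz": 0,"wx": 0,"wy": 0,"wz": 0},
    {"claw": 0.04,"dx": 0,"dy": 0,"dz": 0,"wx": 0,"wy": 0,"wz": 0},
    {"claw": 0.04,"dx": 0,"dy": 0,"dz": 0,"wx": 0,"wy": 0,"wz": 0},
  ],
  newtons=20,
)

```text
t: 11.55
eef_pos: [0.4608, -0.26, 0.0319]
tool_rot: [-0.003, 0.808, 0.589, -0.001]
contact_force: [-13.0, 5.2, 19.4]
gripper_width: 0.611
grasp_force: 18.1
```

Emit:
drive_tool(
  increments=[
    {"claw": 0.04,"dx": 0,"dy": 0,"dz": -0.01,"wx": 0,"wy": 0,"wz": 0},
    {"claw": 0.04,"dx": 0,"dy": 0,"dz": -0.03,"wx": 0,"wy": 0,"wz": 0},
    {"claw": 0.04,"dx": 0,"dy": 0,"dz": -0.04,"wx": 0,"wy": 0,"wz": 0},
    {"claw": 0.04,"dx": 0,"dy": 0,"dz": -0.03,"wx": 0,"wy": 0,"wz": 0},
    {"claw": 0.04,"dx": 0,"dy": 0,"dz": 0,"wx": 0,"wy": 0,"wz": 0},
  ],
  newtons=30,
)

```text
t: 12.18
eef_pos: [0.4665, -0.2615, 0.1432]
tool_rot: [0.002, 0.808, 0.59, 0.002]
contact_force: [0.6, 0.2, -3.9]
gripper_width: 0.61
grasp_force: 33.8
```

Run:
```python
from h import *
f=np.load("pics/top0.npz");d=f["d"].astype(float)
v,u=np.mgrid[100:250,180:480];uv=np.c_[u.ravel(),v.ravel()]
c,R,C=pose("top");K=c["intrinsics"];s=np.c_[(uv[:,0]-K[0,2])/K[0,0],(uv[:,1]-K[1,2])/K[1,1]]
r=s.copy()
for _ in range(5): r=s/(1+c["k1"]*(r**2).sum(1,keepdims=True))
D=d[uv[:,1],uv[:,0]];X=C+(np.c_[r,np.ones(len(r))]*D[:,None])@R.T;X=X[D>0]
X=X[(X[:,0]>.3)&(X[:,0]<.8)]
for lo,hi in[(.09,.2),(.2,.3)]:
    for y0 in np.arange(-.3,.55,.05):
        m=(X[:,2]>lo)&(X[:,2]<hi)&(X[:,1]>y0)&(X[:,1]<y0+.05)
        if m.sum()>5: print(lo,round(y0,2),"xmin %.3f ymin %.3f"%(X[m,0].min(),X[m,1].min()))
p,_=read_camera("wrist");o=get_obs();cv2.imwrite("pics/w4.png",p[:,:,::-1]);print(o["eef_pos"],o["gripper_width"],o["grasp_force"],o["contact_force"])
```

```text
0.09 -0.2 xmin 0.578 ymin -0.187
0.09 -0.15 xmin 0.578 ymin -0.148
0.09 -0.1 xmin 0.578 ymin -0.098
0.09 -0.05 xmin 0.580 ymin -0.050
0.09 0.05 xmin 0.574 ymin 0.056
0.09 0.1 xmin 0.575 ymin 0.100
0.09 0.15 xmin 0.576 ymin 0.150
0.09 0.2 xmin 0.576 ymin 0.200
0.09 0.25 xmin 0.340 ymin 0.278
0.2 -0.2 xmin 0.578 ymin -0.193
0.2 -0.15 xmin 0.576 ymin -0.150
0.2 -0.1 xmin 0.578 ymin -0.100
0.2 -0.05 xmin 0.579 ymin -0.050
[ 0.46567511 -0.26067651  0.14164599] 0.6105326893843241 33.82646977901459 [-0.2774571   0.27817968 -3.57435716]
```

View pics/w4.png

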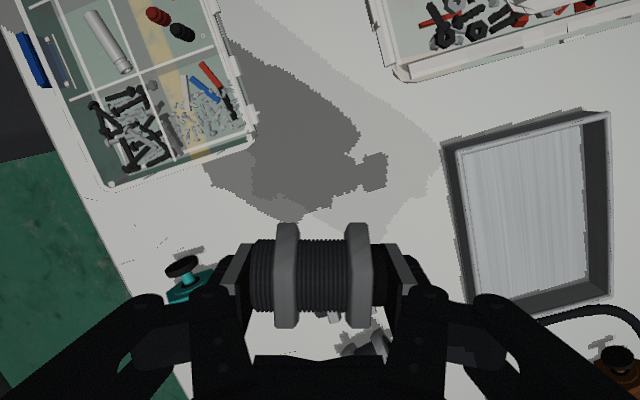

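Emit:
drive_tool(
  increments=[
    {"claw": 0.04,"dx": 0,"dy": 0,"dz": 0,"wx": 0,"wy": 0,"wz": -7.5},
    {"claw": 0.04,"dx": 0,"dy": 0,"dz": 0,"wx": 0,"wy": 0,"wz": -7.5},
    {"claw": 0.04,"dx": -0.0192,"dy": 0.039,"dz": 0,"wx": 0,"wy": 0,"wz": 0},
    {"claw": 0.04,"dx": -0.0192,"dy": 0.039,"dz": 0,"wx": 0,"wy": 0,"wz": 0},
    {"claw": 0.04,"dx": -0.0192,"dy": 0.039,"dz": 0,"wx": 0,"wy": 0,"wz": 0},
    {"claw": 0.04,"dx": -0.0192,"dy": 0.039,"dz": 0,"wx": 0,"wy": 0,"wz": 0},
    {"claw": 0.04,"dx": 0,"dy": 0,"dz": 0.03,"wx": 0,"wy": 0,"wz": 0},
    {"claw": 0.04,"dx": 0,"dy": 0,"dz": 0.03,"wx": 0,"wy": 0,"wz": 0},
    {"claw": 0.04,"dx": 0,"dy": 0,"dz": 0,"wx": 0,"wy": 0,"wz": 0},
    {"claw": 0.04,"dx": 0,"dy": 0,"dz": 0,"wx": 0,"wy": 0,"wz": 0},
  ],
  newtons=30,
)

```text
t: 13.48
eef_pos: [0.617, -0.3452, 0.0809]
tool_rot: [-0.0, 0.724, 0.69, -0.0]
contact_force: [0.4, 0.3, -2.5]
gripper_width: 0.611
grasp_force: 33.5
```

Emit:
drive_tool(
  increments=[
    {"claw": 0.04,"dx": 0,"dy": 0,"dz": 0.025,"wx": 0,"wy": 0,"wz": 0},
    {"claw": 0.04,"dx": 0,"dy": 0,"dz": 0.013,"wx": 0,"wy": 0,"wz": 0},
    {"claw": 0.04,"dx": 0,"dy": 0,"dz": 0.004,"wx": 0,"wy": 0,"wz": 0},
    {"claw": 0.04,"dx": 0,"dy": 0,"dz": 0,"wx": 0,"wy": 0,"wz": 0},
  ],
  newtons=30,
)

```text
t: 13.98
eef_pos: [0.6168, -0.345, 0.0385]
tool_rot: [-0.0, 0.724, 0.69, -0.0]
contact_force: [0.5, -0.0, -2.1]
gripper_width: 0.613
grasp_force: 33.4
```

Emit:
drive_tool(
  increments=[
    {"claw": 0.066,"dx": 0,"dy": 0,"dz": 0,"wx": 0,"wy": 0,"wz": 0},
    {"claw": 0.066,"dx": 0,"dy": 0,"dz": 0,"wx": 0,"wy": 0,"wz": 0},
    {"claw": 0.066,"dx": 0,"dy": 0,"dz": 0,"wx": 0,"wy": 0,"wz": 0},
    {"claw": 0.066,"dx": 0,"dy": 0,"dz": -0.03,"wx": 0,"wy": 0,"wz": 0},
    {"claw": 0.066,"dx": 0,"dy": 0,"dz": -0.05,"wx": 0,"wy": 0,"wz": 0},
    {"claw": 0.085,"dx": 0,"dy": -0.02,"dz": -0.03,"wx": 0,"wy": 0,"wz": 0},
    {"claw": 0.085,"dx": 0,"dy": -0.0433,"dz": 0,"wx": 0,"wy": 0,"wz": 0},
    {"claw": 0.085,"dx": -0.0016,"dy": -0.0433,"dz": 0,"wx": 0,"wy": 0,"wz": 0},
    {"claw": 0.085,"dx": -0.002,"dy": -0.04,"dz": 0.01,"wx": 0,"wy": 0,"wz": 0},
    {"claw": 0.085,"dx": 0,"dy": 0,"dz": 0.03,"wx": 0,"wy": 0,"wz": 0},
    {"claw": 0.085,"dx": 0,"dy": 0,"dz": 0,"wx": 0,"wy": 0,"wz": 0},
  ],
  newtons=30,
)

```text
t: 15.35
eef_pos: [0.4693, -0.3407, 0.1078]
tool_rot: [-0.001, 0.724, 0.69, -0.0]
contact_force: [-0.1, 0.3, 0.3]
gripper_width: 0.998
grasp_force: 0.0
```

```bash
python3 look.py w5 .40 .70 -.47 -.23 .02 2000; python3 -c "
from buf import *
find('w5',(.42,.53),(-.44,-.20))"
```

```text
15.35 [ 0.46933237 -0.34072224  0.10776652] [-0.002  0.614  0.712  1.941 -0.556  0.795  0.975] [[ 0.0482  0.9988 -0.0023]
 [ 0.9988 -0.0482  0.0019]
 [ 0.0018 -0.0024 -1.    ]]
centre x 0.5000 y -0.4034 size 6.8 30.1 mm ang 76.8
centre x 0.5003 y -0.3422 size 26.5 7.5 mm ang -0.0
centre x 0.4847 y -0.4078 size 4.8 21.3 mm ang 79.7
centre x 0.4640 y -0.4140 size 23.1 45.5 mm ang 79.9
centre x 0.4656 y -0.3404 size 30.6 23.1 mm ang 2.7
centre x 0.4414 y -0.3392 size 30.9 10.6 mm ang 4.3
centre x 0.4408 y -0.4133 size 7.5 22.5 mm ang 90.0
```

View pics/w5.png

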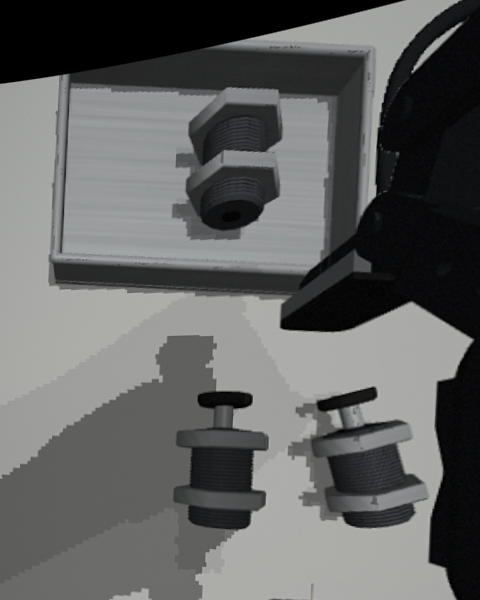

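Emit:
drive_tool(
  increments=[
    {"claw": 0.085,"dx": 0,"dy": 0,"dz": 0.035,"wx": 0,"wy": 0,"wz": 0},
    {"claw": 0.085,"dx": 0,"dy": 0,"dz": 0.028,"wx": 0,"wy": 0,"wz": 0},
    {"claw": 0.085,"dx": 0,"dy": 0,"dz": 0.0145,"wx": 0,"wy": 0,"wz": 0},
    {"claw": 0.085,"dx": 0,"dy": 0,"dz": 0,"wx": 0,"wy": 0,"wz": 0},
    {"claw": 0.04,"dx": 0,"dy": 0,"dz": 0,"wx": 0,"wy": 0,"wz": 0},
    {"claw": 0.04,"dx": 0,"dy": 0,"dz": 0,"wx": 0,"wy": 0,"wz": 0},
    {"claw": 0.04,"dx": 0,"dy": 0,"dz": 0,"wx": 0,"wy": 0,"wz": 0},
    {"claw": 0.04,"dx": 0,"dy": 0,"dz": 0,"wx": 0,"wy": 0,"wz": 0},
    {"claw": 0.04,"dx": 0,"dy": 0,"dz": 0,"wx": 0,"wy": 0,"wz": 0},
    {"claw": 0.04,"dx": 0,"dy": 0,"dz": -0.02,"wx": 0,"wy": 0,"wz": 0},
    {"claw": 0.04,"dx": 0,"dy": 0,"dz": -0.05,"wx": 0,"wy": 0,"wz": 0},
    {"claw": 0.04,"dx": 0,"dy": 0,"dz": -0.06,"wx": 0,"wy": 0,"wz": 0},
    {"claw": 0.04,"dx": 0,"dy": 0,"dz": -0.06,"wx": 0,"wy": 0,"wz": 0},
    {"claw": 0.04,"dx": 0,"dy": 0,"dz": 0,"wx": 0,"wy": 0,"wz": 0},
  ],
  newtons=30,
)

```text
t: 17.15
eef_pos: [0.472, -0.3437, 0.2268]
tool_rot: [0.004, 0.724, 0.69, 0.002]
contact_force: [-0.6, 0.3, -3.7]
gripper_width: 0.752
grasp_force: 37.7
```

Emit:
drive_tool(
  increments=[
    {"claw": 0.04,"dx": 0,"dy": 0,"dz": 0,"wx": 0,"wy": 0,"wz": -2.1},
    {"claw": 0.04,"dx": 0.03,"dy": 0.007,"dz": 0,"wx": 0,"wy": 0,"wz": 0},
    {"claw": 0.04,"dx": 0.057,"dy": 0,"dz": 0,"wx": 0,"wy": 0,"wz": 0},
    {"claw": 0.04,"dx": 0.06,"dy": 0,"dz": 0,"wx": 0,"wy": 0,"wz": 0},
    {"claw": 0.04,"dx": 0.06,"dy": 0,"dz": 0,"wx": 0,"wy": 0,"wz": 0},
    {"claw": 0.04,"dx": 0.06,"dy": 0,"dz": 0,"wx": 0,"wy": 0,"wz": 0},
    {"claw": 0.04,"dx": 0.06,"dy": 0,"dz": 0,"wx": 0,"wy": 0,"wz": 0},
    {"claw": 0.04,"dx": 0.06,"dy": 0,"dz": 0,"wx": 0,"wy": 0,"wz": 0},
    {"claw": 0.04,"dx": 0.06,"dy": 0,"dz": 0,"wx": 0,"wy": 0,"wz": 0},
    {"claw": 0.04,"dx": 0.06,"dy": 0,"dz": 0,"wx": 0,"wy": 0,"wz": 0},
    {"claw": 0.04,"dx": 0.06,"dy": 0,"dz": 0,"wx": 0,"wy": 0,"wz": 0},
    {"claw": 0.04,"dx": 0.06,"dy": 0,"dz": 0,"wx": 0,"wy": 0,"wz": 0},
    {"claw": 0.04,"dx": 0.06,"dy": 0,"dz": 0,"wx": 0,"wy": 0,"wz": 0},
    {"claw": 0.04,"dx": 0.04,"dy": 0,"dz": 0,"wx": 0,"wy": 0,"wz": 0},
    {"claw": 0.04,"dx": 0.02,"dy": 0,"dz": 0.01,"wx": 0,"wy": 0,"wz": 0},
    {"claw": 0.04,"dx": 0,"dy": 0,"dz": 0.04,"wx": 0,"wy": 0,"wz": 0},
    {"claw": 0.04,"dx": 0,"dy": 0,"dz": 0.03,"wx": 0,"wy": 0,"wz": 0},
    {"claw": 0.04,"dx": 0,"dy": 0,"dz": 0,"wx": 0,"wy": 0,"wz": 0},
    {"claw": 0.04,"dx": 0,"dy": 0,"dz": 0,"wx": 0,"wy": 0,"wz": 0},
  ],
  newtons=30,
)

```text
t: 19.52
eef_pos: [0.4864, 0.4044, 0.1418]
tool_rot: [0.0, 0.711, 0.703, -0.0]
contact_force: [0.1, 0.6, -2.6]
gripper_width: 0.746
grasp_force: 37.7
```

Run:
```python
from h import *
o=get_obs();print(o["eef_pos"],np.degrees(np.arctan2(*Rt(o)[1::-1,1])),Rt(o)[:,2])
```

```text
[0.48636939 0.40437201 0.1417517 ] -0.7031966192950709 [ 4.13426820e-04 -4.31537847e-04 -9.99999821e-01]
```

Emit:
drive_tool(
  increments=[
    {"claw": 0.04,"dx": -0.0011,"dy": 0.0015,"dz": 0.02,"wx": 0,"wy": 0,"wz": 0},
    {"claw": 0.04,"dx": 0,"dy": 0,"dz": 0.03,"wx": 0,"wy": 0,"wz": 0},
    {"claw": 0.04,"dx": 0,"dy": 0,"dz": 0.02,"wx": 0,"wy": 0,"wz": 0},
    {"claw": 0.04,"dx": 0,"dy": 0,"dz": 0.008,"wx": 0,"wy": 0,"wz": 0},
    {"claw": 0.04,"dx": 0,"dy": 0,"dz": 0.006,"wx": 0,"wy": 0,"wz": 0},
    {"claw": 0.04,"dx": 0,"dy": 0,"dz": 0,"wx": 0,"wy": 0,"wz": 0},
  ],
  newtons=30,
)

```text
t: 20.27
eef_pos: [0.4874, 0.4043, 0.0575]
tool_rot: [0.0, 0.711, 0.703, 0.0]
contact_force: [0.1, -0.2, -3.5]
gripper_width: 0.749
grasp_force: 37.8
```

Emit:
drive_tool(
  increments=[
    {"claw": 0.04,"dx": -0.001,"dy": 0.0005,"dz": 0.003,"wx": 0,"wy": 0,"wz": 0},
    {"claw": 0.04,"dx": 0,"dy": 0,"dz": 0.003,"wx": 0,"wy": 0,"wz": 0},
    {"claw": 0.04,"dx": 0,"dy": 0,"dz": 0.003,"wx": 0,"wy": 0,"wz": 0},
    {"claw": 0.04,"dx": 0,"dy": 0,"dz": 0.0015,"wx": 0,"wy": 0,"wz": 0},
    {"claw": 0.04,"dx": 0,"dy": 0,"dz": 0,"wx": 0,"wy": 0,"wz": 0},
  ],
  newtons=30,
)

```text
t: 20.9
eef_pos: [0.4883, 0.4023, 0.0486]
tool_rot: [-0.0, 0.711, 0.703, 0.0]
contact_force: [-4.1, -4.7, 13.1]
gripper_width: 0.748
grasp_force: 40.2
```

Emit:
drive_tool(
  increments=[
    {"claw": 0.04,"dx": -0.0007,"dy": -0.0007,"dz": 0,"wx": 0,"wy": 0,"wz": 0},
    {"claw": 0.04,"dx": 0,"dy": 0,"dz": 0,"wx": 0,"wy": 0,"wz": 0},
  ],
  newtons=20,
)

```text
t: 21.15
eef_pos: [0.4882, 0.4022, 0.0486]
tool_rot: [0.0, 0.711, 0.703, 0.001]
contact_force: [-2.3, -3.4, 9.6]
gripper_width: 0.748
grasp_force: 39.1
```

Emit:
drive_tool(
  increments=[
    {"claw": 0.085,"dx": 0,"dy": 0,"dz": 0,"wx": 0,"wy": 0,"wz": 0},
    {"claw": 0.085,"dx": 0,"dy": 0,"dz": 0,"wx": 0,"wy": 0,"wz": 0},
    {"claw": 0.085,"dx": 0,"dy": 0,"dz": 0,"wx": 0,"wy": 0,"wz": 0},
    {"claw": 0.085,"dx": 0,"dy": 0,"dz": -0.03,"wx": 0,"wy": 0,"wz": 0},
    {"claw": 0.085,"dx": 0,"dy": 0,"dz": -0.05,"wx": 0,"wy": 0,"wz": 0},
    {"claw": 0.085,"dx": -0.04,"dy": 0,"dz": -0.05,"wx": 0,"wy": 0,"wz": 0},
    {"claw": 0.085,"dx": -0.04,"dy": 0,"dz": -0.02,"wx": 0,"wy": 0,"wz": 0},
    {"claw": 0.085,"dx": 0,"dy": 0,"dz": 0,"wx": 0,"wy": 0,"wz": 0},
  ],
  newtons=30,
)

```text
t: 22.15
eef_pos: [0.4876, 0.3201, 0.1977]
tool_rot: [0.0, 0.713, 0.701, 0.001]
contact_force: [-0.5, 0.7, -0.0]
gripper_width: 0.993
grasp_force: 0.0
```

```bash
python3 look.py w6 .40 .56 .27 .47 .035 3000
```

```text
22.15 [0.48755958 0.32010581 0.19772626] [-1.251  0.479  0.753  1.877 -0.402  0.939 -0.329] [[ 0.0166  0.9999  0.0022]
 [ 0.9999 -0.0166  0.0018]
 [ 0.0019  0.0021 -1.    ]]
```

View pics/w6.png

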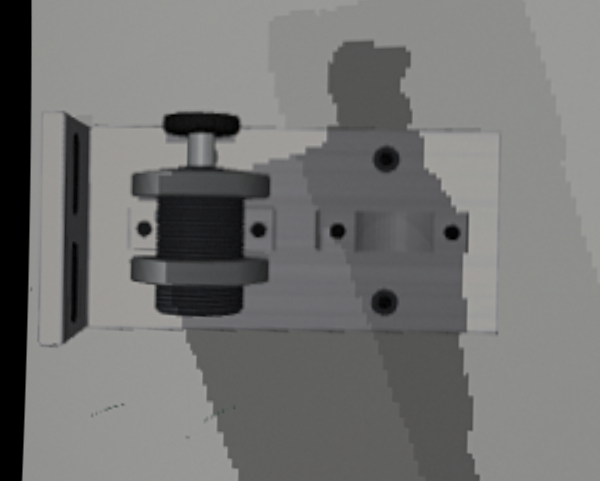

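Emit:
drive_tool(
  increments=[
    {"claw": 0.085,"dx": -0.03,"dy": -0.004,"dz": 0,"wx": 0,"wy": 0,"wz": 0},
    {"claw": 0.085,"dx": -0.0556,"dy": 0,"dz": 0,"wx": 0,"wy": 0,"wz": 0},
    {"claw": 0.085,"dx": -0.06,"dy": 0,"dz": 0,"wx": 0,"wy": 0,"wz": 0},
    {"claw": 0.085,"dx": -0.06,"dy": 0,"dz": 0,"wx": 0,"wy": 0,"wz": 0},
    {"claw": 0.085,"dx": -0.06,"dy": 0,"dz": 0,"wx": 0,"wy": 0,"wz": 0},
    {"claw": 0.085,"dx": -0.06,"dy": 0,"dz": 0,"wx": 0,"wy": 0,"wz": 0},
    {"claw": 0.085,"dx": -0.06,"dy": 0,"dz": 0,"wx": 0,"wy": 0,"wz": 0},
    {"claw": 0.085,"dx": -0.06,"dy": 0,"dz": 0,"wx": 0,"wy": 0,"wz": 0},
    {"claw": 0.085,"dx": -0.06,"dy": 0,"dz": 0,"wx": 0,"wy": 0,"wz": 0},
    {"claw": 0.085,"dx": -0.06,"dy": 0,"dz": 0,"wx": 0,"wy": 0,"wz": 0},
    {"claw": 0.085,"dx": -0.06,"dy": 0,"dz": 0,"wx": 0,"wy": 0,"wz": 0},
    {"claw": 0.085,"dx": -0.06,"dy": 0,"dz": 0,"wx": 0,"wy": 0,"wz": 0},
    {"claw": 0.085,"dx": -0.03,"dy": 0,"dz": 0.01,"wx": 0,"wy": 0,"wz": 0},
    {"claw": 0.085,"dx": -0.015,"dy": 0,"dz": 0.02,"wx": 0,"wy": 0,"wz": -8},
    {"claw": 0.085,"dx": 0,"dy": 0,"dz": 0.03,"wx": 0,"wy": 0,"wz": -8},
    {"claw": 0.085,"dx": 0,"dy": 0,"dz": 0.03,"wx": 0,"wy": 0,"wz": 0},
    {"claw": 0.085,"dx": 0,"dy": 0,"dz": 0,"wx": 0,"wy": 0,"wz": 0},
    {"claw": 0.085,"dx": 0,"dy": 0,"dz": 0,"wx": 0,"wy": 0,"wz": 0},
  ],
  newtons=30,
)

```text
t: 24.45
eef_pos: [0.4747, -0.407, 0.1059]
tool_rot: [0.0, 0.606, 0.795, -0.0]
contact_force: [0.7, -0.1, 1.0]
gripper_width: 0.997
grasp_force: 0.0
```

```bash
python3 look.py w7 .40 .55 -.47 -.25 .02 2000; python3 -c "
from buf import *
find('w7',(.42,.53),(-.47,-.20))"
```

```text
24.45 [ 0.47474445 -0.40704845  0.10594808] [ 0.165  0.652  0.625  1.829 -0.505  0.824  1.313] [[-2.656e-01  9.641e-01  2.000e-04]
 [ 9.641e-01  2.656e-01 -4.000e-04]
 [-4.000e-04  1.000e-04 -1.000e+00]]
centre x 0.5005 y -0.4034 size 8.5 27.2 mm ang 71.6
centre x 0.4631 y -0.4093 size 28.8 38.6 mm ang 74.5
centre x 0.4435 y -0.4184 size 10.3 31.2 mm ang 77.8
```

Emit:
drive_tool(
  increments=[
    {"claw": 0.085,"dx": -0.0026,"dy": -0.0044,"dz": 0.01,"wx": 0,"wy": 0,"wz": 0},
    {"claw": 0.085,"dx": 0,"dy": 0,"dz": 0.03,"wx": 0,"wy": 0,"wz": 0},
    {"claw": 0.085,"dx": 0,"dy": 0,"dz": 0.022,"wx": 0,"wy": 0,"wz": 0},
    {"claw": 0.085,"dx": 0,"dy": 0,"dz": 0.0135,"wx": 0,"wy": 0,"wz": 0},
    {"claw": 0.085,"dx": 0,"dy": 0,"dz": 0,"wx": 0,"wy": 0,"wz": 0},
    {"claw": 0.04,"dx": 0,"dy": 0,"dz": 0,"wx": 0,"wy": 0,"wz": 0},
    {"claw": 0.04,"dx": 0,"dy": 0,"dz": 0,"wx": 0,"wy": 0,"wz": 0},
    {"claw": 0.04,"dx": 0,"dy": 0,"dz": 0,"wx": 0,"wy": 0,"wz": 0},
    {"claw": 0.04,"dx": 0,"dy": 0,"dz": 0,"wx": 0,"wy": 0,"wz": 0},
    {"claw": 0.04,"dx": 0,"dy": 0,"dz": 0,"wx": 0,"wy": 0,"wz": 0},
  ],
  newtons=30,
)

```text
t: 25.75
eef_pos: [0.4708, -0.4113, 0.0312]
tool_rot: [0.001, 0.606, 0.795, 0.0]
contact_force: [-1.0, 0.4, 6.3]
gripper_width: 0.754
grasp_force: 33.9
```

Emit:
drive_tool(
  increments=[
    {"claw": 0.04,"dx": 0,"dy": 0,"dz": -0.02,"wx": 0,"wy": 0,"wz": 0},
    {"claw": 0.04,"dx": 0,"dy": 0,"dz": -0.05,"wx": 0,"wy": 0,"wz": 0},
    {"claw": 0.04,"dx": 0,"dy": 0,"dz": -0.06,"wx": 0,"wy": 0,"wz": 0},
    {"claw": 0.04,"dx": 0,"dy": 0,"dz": -0.06,"wx": 0,"wy": 0,"wz": 8},
    {"claw": 0.04,"dx": 0,"dy": 0,"dz": 0,"wx": 0,"wy": 0,"wz": 8.1},
    {"claw": 0.04,"dx": 0,"dy": 0,"dz": 0,"wx": 0,"wy": 0,"wz": 0},
  ],
  newtons=30,
)

```text
t: 26.5
eef_pos: [0.4704, -0.4102, 0.221]
tool_rot: [0.0, 0.711, 0.703, 0.0]
contact_force: [-0.9, 1.3, -3.9]
gripper_width: 0.75
grasp_force: 35.6
```

Emit:
drive_tool(
  increments=[
    {"claw": 0.04,"dx": 0.03,"dy": 0.0074,"dz": 0,"wx": 0,"wy": 0,"wz": 0},
    {"claw": 0.04,"dx": 0.0574,"dy": 0,"dz": 0,"wx": 0,"wy": 0,"wz": 0},
    {"claw": 0.04,"dx": 0.06,"dy": 0,"dz": 0,"wx": 0,"wy": 0,"wz": 0},
    {"claw": 0.04,"dx": 0.06,"dy": 0,"dz": 0,"wx": 0,"wy": 0,"wz": 0},
    {"claw": 0.04,"dx": 0.06,"dy": 0,"dz": 0,"wx": 0,"wy": 0,"wz": 0},
    {"claw": 0.04,"dx": 0.06,"dy": 0,"dz": 0,"wx": 0,"wy": 0,"wz": 0},
    {"claw": 0.04,"dx": 0.06,"dy": 0,"dz": 0,"wx": 0,"wy": 0,"wz": 0},
    {"claw": 0.04,"dx": 0.06,"dy": 0,"dz": 0,"wx": 0,"wy": 0,"wz": 0},
    {"claw": 0.04,"dx": 0.06,"dy": 0,"dz": 0,"wx": 0,"wy": 0,"wz": 0},
    {"claw": 0.04,"dx": 0.06,"dy": 0,"dz": 0,"wx": 0,"wy": 0,"wz": 0},
    {"claw": 0.04,"dx": 0.06,"dy": 0,"dz": 0,"wx": 0,"wy": 0,"wz": 0},
    {"claw": 0.04,"dx": 0.06,"dy": 0,"dz": 0,"wx": 0,"wy": 0,"wz": 0},
    {"claw": 0.04,"dx": 0.04,"dy": 0,"dz": 0,"wx": 0,"wy": 0,"wz": 0},
    {"claw": 0.04,"dx": 0.02,"dy": 0,"dz": 0,"wx": 0,"wy": 0,"wz": 0},
    {"claw": 0.04,"dx": 0,"dy": 0,"dz": 0.04,"wx": 0,"wy": 0,"wz": 0},
    {"claw": 0.04,"dx": 0,"dy": 0,"dz": 0.04,"wx": 0,"wy": 0,"wz": 0},
    {"claw": 0.04,"dx": 0,"dy": 0,"dz": 0,"wx": 0,"wy": 0,"wz": 0},
    {"claw": 0.04,"dx": 0,"dy": 0,"dz": 0,"wx": 0,"wy": 0,"wz": 0},
  ],
  newtons=30,
)

```text
t: 28.75
eef_pos: [0.4884, 0.3358, 0.1414]
tool_rot: [0.0, 0.712, 0.702, 0.001]
contact_force: [-0.5, 0.8, -2.7]
gripper_width: 0.75
grasp_force: 35.9
```

Run:
```python
from h import *
o=get_obs();print(o["eef_pos"],np.degrees(np.arctan2(*Rt(o)[1::-1,1])),Rt(o)[:,2])
```

```text
[0.48841296 0.33578205 0.14138095] -0.7837112976506151 [ 1.15624457e-03  2.77379700e-04 -9.99999293e-01]
```

Emit:
drive_tool(
  increments=[
    {"claw": 0.04,"dx": 0.0012,"dy": -0.0016,"dz": 0.02,"wx": 0,"wy": 0,"wz": 0},
    {"claw": 0.04,"dx": 0,"dy": 0,"dz": 0.03,"wx": 0,"wy": 0,"wz": 0},
    {"claw": 0.04,"dx": 0,"dy": 0,"dz": 0.02,"wx": 0,"wy": 0,"wz": 0},
    {"claw": 0.04,"dx": 0,"dy": 0,"dz": 0.008,"wx": 0,"wy": 0,"wz": 0},
    {"claw": 0.04,"dx": 0,"dy": 0,"dz": 0.006,"wx": 0,"wy": 0,"wz": 0},
    {"claw": 0.04,"dx": 0,"dy": 0,"dz": 0,"wx": 0,"wy": 0,"wz": 0},
  ],
  newtons=30,
)

```text
t: 29.5
eef_pos: [0.486, 0.3378, 0.0563]
tool_rot: [0.0, 0.712, 0.703, 0.0]
contact_force: [0.4, 0.2, -2.5]
gripper_width: 0.751
grasp_force: 36.0
```

Emit:
drive_tool(
  increments=[
    {"claw": 0.04,"dx": -0.0008,"dy": 0.0008,"dz": 0.003,"wx": 0,"wy": 0,"wz": 0},
    {"claw": 0.04,"dx": 0,"dy": 0,"dz": 0.003,"wx": 0,"wy": 0,"wz": 0},
    {"claw": 0.04,"dx": 0,"dy": 0,"dz": 0.002,"wx": 0,"wy": 0,"wz": 0},
    {"claw": 0.04,"dx": 0,"dy": 0,"dz": 0,"wx": 0,"wy": 0,"wz": 0},
  ],
  newtons=30,
)

```text
t: 30.0
eef_pos: [0.4865, 0.3369, 0.048]
tool_rot: [-0.0, 0.712, 0.703, -0.0]
contact_force: [-0.8, 0.1, -2.8]
gripper_width: 0.747
grasp_force: 35.9
```

Emit:
drive_tool(
  increments=[
    {"claw": 0.04,"dx": 0,"dy": 0,"dz": 0.0012,"wx": 0,"wy": 0,"wz": 0},
    {"claw": 0.04,"dx": 0,"dy": 0,"dz": 0,"wx": 0,"wy": 0,"wz": 0},
    {"claw": 0.085,"dx": 0,"dy": 0,"dz": 0,"wx": 0,"wy": 0,"wz": 0},
    {"claw": 0.085,"dx": 0,"dy": 0,"dz": 0,"wx": 0,"wy": 0,"wz": 0},
    {"claw": 0.085,"dx": 0,"dy": 0,"dz": 0,"wx": 0,"wy": 0,"wz": 0},
    {"claw": 0.085,"dx": 0,"dy": 0,"dz": -0.03,"wx": 0,"wy": 0,"wz": 0},
    {"claw": 0.085,"dx": 0,"dy": 0,"dz": -0.05,"wx": 0,"wy": 0,"wz": 0},
    {"claw": 0.085,"dx": 0,"dy": 0,"dz": -0.05,"wx": 0,"wy": 0,"wz": 0},
    {"claw": 0.085,"dx": -0.03,"dy": 0,"dz": -0.05,"wx": 0,"wy": 0,"wz": 0},
    {"claw": 0.085,"dx": -0.03,"dy": 0,"dz": 0,"wx": 0,"wy": 0,"wz": 0},
    {"claw": 0.085,"dx": 0,"dy": 0,"dz": 0,"wx": 0,"wy": 0,"wz": 0},
    {"claw": 0.085,"dx": 0,"dy": 0,"dz": 0,"wx": 0,"wy": 0,"wz": 0},
  ],
  newtons=30,
)

```text
t: 31.5
eef_pos: [0.4852, 0.2771, 0.2261]
tool_rot: [-0.0, 0.712, 0.703, -0.001]
contact_force: [-0.0, -0.5, -0.1]
gripper_width: 0.996
grasp_force: 0.0
```

```bash
python3 look.py w8 .40 .56 .27 .47 .035 3000
python3 - <<'E'
from h import *
import pickle
o,p,d=pickle.load(open("pics/w8.pkl","rb"));c,R,C=pose("wrist",o)
for x,y,z in[(.4834,.4033,.0504),(.4826,.3372,.0504),(.4826,.3177,.028)]:
    u,v=proj("wrist",[x,y,z],o)[0].round().astype(int);D=np.median(d[v-2:v+3,u-2:u+3])
    e=ray("wrist",[[u,v]],z,o)[0];print("expected z",z,"measured %.4f"%(z+(((np.array(e)-C)@R)[2]-D)*1.0))
E
```

```text
31.5 [0.48519643 0.27709569 0.22607816] [-1.243  0.403  0.792  1.906 -0.345  0.974 -0.306] [[ 1.270e-02  9.999e-01 -1.300e-03]
 [ 9.999e-01 -1.270e-02 -3.000e-04]
 [-3.000e-04 -1.300e-03 -1.000e+00]]
expected z 0.0504 measured 0.0503
expected z 0.0504 measured 0.0498
expected z 0.028 measured 0.0284
```

View pics/w8.png

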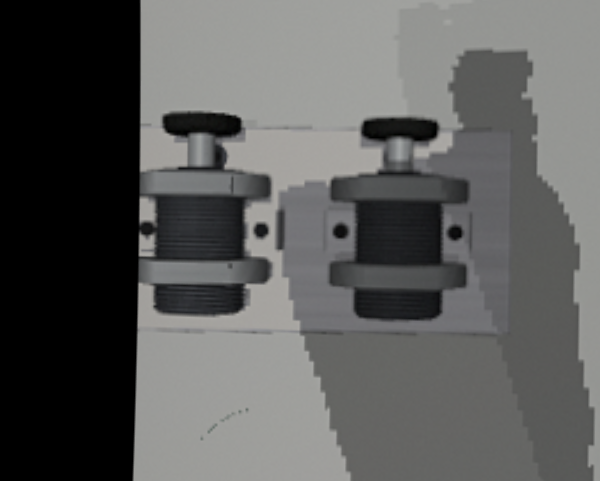

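Both firm buffers are seated at (203, 215) and (399, 220). Each has a nut on either side of its block and its black cap pointing up in the picture, toward the conveyor. Measured thread-top heights are 50.3 and 49.8 mm against the expected 50.4 mm.

```bash
python3 -c "
from station import *
print(hand_in())"
```

```text
the job is handed in; nothing more can be done
None
```

I handed the job in at about 31.5 s: the soft buffer (robot's left of the three) is in the scrap tray, and the two firm ones are in the two saddles with their caps toward the conveyor.

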